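# Open the seed dish's light-table shutter fully and start the scan

### The job

One covered round dish of seeds stands on one of the two windows of the light plate. With a fingertip, push the shutter lever beside that window away from the robot, past its half-open click and on to its far stop so that it stays fully open, and then press the round scan button on the plate right down and let it go. Leave the other lever shut, and do not pick up or shift the dish, the jar or anything else standing there.

Things in the scene. Friction and masses are not known exactly. Their poses are not given: they have to be found in the camera images.
- plate: The light plate: fixed flat aluminium-topped box, 240 (x) x 330 (y) x 30 mm high; origin at the centre of its underside. Its x axis points away from the robot (yaw within 0.3 rad), the way both levers open; y to the robot's left. Two 64 mm square windows at (-45, 55) and (-45, -55) mm; each one's lever is on its outer side, at y = +125 or -125 mm, in a slot along x.
- left_window (a point): Centre of the left (+y) window, on the plate's top.
- right_window (a point): Centre of the right (-y) window, on the plate's top.
- left_face (a point): Left shutter lever, a black thumb tab 30 mm wide (y): centre of its upright flat pushing face, which looks towards the robot (plate -x), 16 mm above the plate's top. The tab reaches from 1.5 to 31.5 mm above the plate and slopes down over about 28 mm behind the face. The point moves with the lever.
- right_face (a point): Right shutter lever: the same point on the same tab at the right.
- left_lever (a joint): Left lever, m along plate +x: 0 shut (starts within 0.006), about 0.032 half-open detent (first stage), 0.064 fully open at the far stop (second stage). Slides at 1.5 N and stays where it is left; about 5 N to click into half open (at 0.020), 10 to 12 N to leave it (at 0.035), 5 N for a last click (0.054); left short of 0.060 it does not go to the stop by itself.
- right_lever (a joint): Right lever, the same.
- scan_top (a point): Centre of the top of the scan button, a round black button 28 mm across in a low grey housing, on the plate's far part on its middle line, at (65, 0) mm in the plate's frame. It is pressed straight down.
- scan (a joint): Scan button: 0 up, 0.006 m fully down (5 N); it springs back. It counts as pressed beyond 0.004.
- dish_mid (a point): The covered seed dish: low clear round dish, 60 mm across, 15 mm high, loose, 40 g, standing on one of the windows; centre, half-way up.
- jar_mid (a point): A small white capped jar, 40 mm across, 55 mm high, loose, standing on the other window; centre, half-way up. Bystander.
- pot_mid (a point): A black plant pot with a blue cover and a seedling, 90 mm across, 75 mm high without its leaves (100 mm with them), loose, on the table to the left of the plate; centre, half-way up. Bystander.
- stack_mid (a point): A stack of three empty dishes, 60 mm across, 44 mm high, loose as one piece, on the table to the right of the plate; centre, half-way up. Bystander.
Not all that is in view belongs to the job. Of the things that look like the part that bears dish_mid, the larger one is meant. Leave any orange look-alike of the part that bears stack_mid alone.

How it is judged:
On the way, in this order (a step that is already met when the one before it is completed fails the run):
1. the lever beside the dish's window is past its half-open detent and at its far stop (((y of dish_mid in the frame of plate above 0 m and value of joint left_lever above 0.061 m) or (not (y of dish_mid in the frame of plate above 0 m) and value of joint right_lever above 0.061 m))), for 0.2 s.
2. then the scan button is pressed down (value of joint scan above 0.004 m), for 0.05 s.
At the end, for the whole second after the job is handed in: Lever beside the seed dish at its far stop (joint above 0.061), other lever shut (below 0.010), scan button up again (below 0.002); dish, jar, pot and stack upright (0.1 rad), within 15 mm of their starts, the dish within 22 mm of its window's centre (((y of dish_mid in the frame of plate above 0 m and value of joint left_lever above 0.061 m and value of joint right_lever below 0.01 m and horizontal distance between dish_mid and left_window below 0.022 m) or (not (y of dish_mid in the frame of plate above 0 m) and value of joint right_lever above 0.061 m and value of joint left_lever below 0.01 m and horizontal distance between dish_mid and right_window below 0.022 m)) and value of joint scan below 0.002 m and distance of each of dish_mid, jar_mid, pot_mid, stack_mid from where it was at the start of the episode below 0.015 m and angle between each of dish_mid, jar_mid, pot_mid, stack_mid's own z axis and vertical below 0.1 rad); the robot touches nothing.
It fails at once if the scan button is pressed while the shutter under the dish is not fully open (value of joint scan above 0.003 m and not ((y of dish_mid in the frame of plate above 0 m and value of joint left_lever above 0.061 m) or (not (y of dish_mid in the frame of plate above 0 m) and value of joint right_lever above 0.061 m))).
It fails at once if the other lever is pushed out of its shut position ((y of dish_mid in the frame of plate above 0 m and value of joint right_lever above 0.014 m) or (not (y of dish_mid in the frame of plate above 0 m) and value of joint left_lever above 0.014 m)).
It fails at once if the dish, jar, pot or stack is lifted (10 mm), or shifted by more than 15 mm (height (world z) of any of dish_mid, pot_mid above 0.0475 m or height (world z) of jar_mid above 0.0675 m or height (world z) of stack_mid above 0.032 m or distance of any of dish_mid, jar_mid, pot_mid, stack_mid from where it was at the start of the episode above 0.015 m).
It also fails if it takes over 43 s, if anything falls off the work surface, if the arm or the gripper's body presses on something with over 40 N, if the wrist force passes 120 N, or if a joint passes its speed limit or range.

### The arm

A 7-joint arm with a two-finger parallel gripper is mounted at the origin on the work surface. World frame = base frame: x ahead of the robot, y to its left, z up, the work surface at z = 0. Lengths are in m, angles in rad, forces in N, time in s.
With the tool pointing down it reaches from about 0.425 to 0.8 m from the base axis. Payload 8.3 kg.
Tool frame: the origin (TCP) lies at the very end of the fingers, on their centre line; the grasp point (between the pads) lies 19 mm behind it (robot.grip_depth is the distance from the TCP to the grasp point, in m); y points along the fingers, z is the direction in which the jaws open and shut, and the axes are right-handed (so a half turn about y gives the same grasp; the last joint's range is limited). The gripper opens to 85 mm and grips with 20 to 120 N. Pads are 22 mm wide; open, the fingers measure 114 mm over their backs; the gripper's body (76 mm by 85 mm) begins 54 mm behind the grasp point. The pads swing forward as they close: fully open they stand 13 mm farther back than shut.
Start: joints at [-1.41, 0.383, 0.016, 1.37, -0.006, 1.388, -0.046], TCP at [0.139, 0.609, 0.231] pointing down, gripper open.
Joint ranges: [-2.95, 2.95], [-0.25, 2.06], [-1.52, 1.56], [0.18, 2.33], [-1.44, 4.58], [0.02, 2.06], [-3.01, 3.01]. Speed limits (rad/s): [2.39, 2.39, 3.01, 3.01, 3.14, 3.14, 3.14].

### API

Orientations are given as a rotation vector (axis times angle).
In Python, from rig import readout, optics, finish_job, robot gives the robot as it stands. The module is installed in compiled form; this text tells all that it offers.
- The arm moves only by the tool play_rows, never from a script. Its argument "targets" is a list of rows, each an object of numbers: "x", "y", "z": the shift along the tool's x, y, z in mm; "roll": the turn about the tool's y in rad. In form: [{"x": .., "y": .., "z": .., "roll": ..}, ...]. A call has 1 to 20 rows; each row is the pose to reach, as a shift and turn from the pose commanded when the call began, along the tool's axes at that moment; what a row does not reach only later rows make up. A row lasts 1/12 s, in which the tool goes at most 41.7 mm and 7.16 degrees, less where a joint would pass 70% of its speed; a pose out of reach is approached as far as the arm can. A call with a gripper value outside its range is refused whole. "claw" is the opening, from -1 (shut) to 1 (fully open), set as the call begins (left out, the last holds). The fingers move at their own pace and stop on an object; "grip_force" is the grip in N (left out, the last holds). Time passes only in rows, so rows that repeat a pose let the fingers close. It gives the time, the measured TCP pose, the force and the opening at its end, in the units of the state.
- readout.get_obs(): the state, without advancing time (a new reading comes with each control period).
- optics.camera(name): name is "side" or "top" or "wrist"; returns a dict with "img" (480x640x3 uint8, red, green, blue), "depth" (480x640 float32, m along the optical axis (not along the pixel's ray), 0 where there is no reading), "mtx" (3x3 intrinsics, pixels), "k1" (the pictures are not rectified: a ray, as slopes to the right and down, at radius r is drawn at 1 + k1 r^2 times it, then the intrinsics apply), "R" (3x3) and "t" (3): a world point X has camera coordinates R X + t. Camera axes: x right, y down, z forward; pixel columns grow to the right and rows downward; lengths in m; the calibration is good to about 2 mm. A picture is of the moment at which its call begins.
- finish_job(): hands the job in, once; it reports no verdict.
The state is a dict: "t": time; "joint_pos": joint angles; "joint_vel": joint speeds; "effort": joint torques, N m; "tool_pos": TCP position; "ee_rot": TCP orientation; "force": force on the tool from outside, world axes, zero at the start; "ft_torque": the same for the moment, N m; "width": finger opening in m.
Only numpy, scipy, OpenCV 4.12 (cv2) and the standard library are available. Lean on these libraries where they do the work, as an engineer would, in place of code of your own. Each camera call takes 0.05 s, during which the arm holds its last target.

## Working session

There is one attempt and no reset: what is moved stays moved. The work goes in short steps, Python scripts to look and compute and a tool call to move; the robot and the scene stay as the last step left them, time stands still between calls to the robot, and variables do not carry over. Pictures are saved under pics/ and viewed, and the job is handed in when it is done.

Besides the shell and the picture viewer there is one more tool, called after "Request:" as name([rows], argument=value, ...), one row to a line, values as JSON. play_rows: Moves the arm, as the interface text tells. Its arguments: {"type":"object","properties":{"targets":{"type":"array","items":{"type":"object","properties":{"x":{"type":"number"},"y":{"type":"number"},"z":{"type":"number"},"roll":{"type":"number"}}}},"claw":{"type":"number"},"grip_force":{"type":"number"}},"required":["targets"]}

```bash
mkdir -p pics
python3 - <<'E'
from rig import readout, optics
import cv2,pickle
for n in ["top","side"]:
    c=optics.camera(n); pickle.dump(c,open(f"{n}.pkl","wb"))
    cv2.imwrite(f"pics/{n}0.png",c["img"][:,:,::-1])
    print(n,c["mtx"].tolist(),c["k1"],c["R"].round(3).tolist(),c["t"].round(3).tolist())
o=readout.get_obs(); print({k:o[k] for k in("t","tool_pos","ee_rot","force","width")})
E
```

```text
top [[491.05474621285936, 0.0, 321.37202768730947], [0.0, 491.05474621285936, 238.04042592933058], [0.0, 0.0, 1.0]] -0.12838742733716377 [[0.028, -1.0, -0.001], [-0.999, -0.028, -0.041], [0.041, 0.002, -0.999]] [-0.002, 0.503, 1.05]
side [[620.1264607609876, 0.0, 310.7688475430914], [0.0, 620.1264607609876, 240.55020545772277], [0.0, 0.0, 1.0]] -0.09516380313351604 [[0.9, -0.436, -0.024], [-0.232, -0.43, -0.873], [0.37, 0.791, -0.488]] [-0.451, 0.199, 1.121]
{'t': 0.1, 'tool_pos': array([0.13859269, 0.60895456, 0.2303931 ]), 'ee_rot': array([-1.56543747,  0.17588026, -0.1756224 ]), 'force': array([ 0.14141618,  0.58747818, -0.17180644]), 'width': 0.08569720433572359}
```

View pics/top0.png

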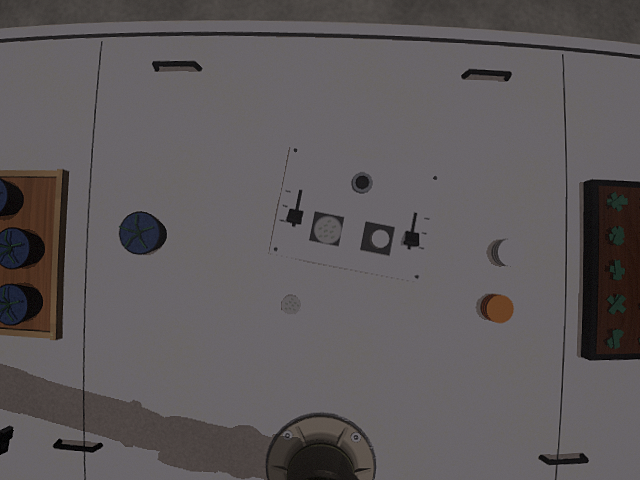

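View pics/side0.png

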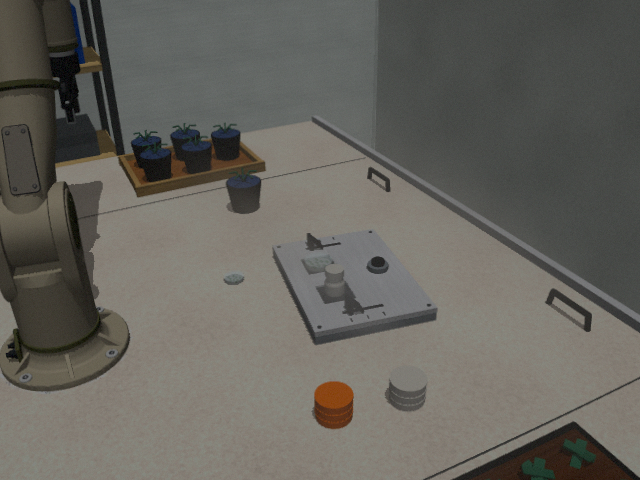

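Run:
```python
import cv2,numpy as np
a=cv2.imread("pics/top0.png")[140:320,255:455]
a=cv2.convertScaleAbs(a,alpha=1.6)
cv2.imwrite("pics/top0c.png",cv2.resize(a,None,fx=3.3,fy=3.3,interpolation=cv2.INTER_CUBIC))
a=cv2.imread("pics/side0.png")[220:345,210:450]
cv2.imwrite("pics/side0c.png",cv2.resize(a,None,fx=3.3,fy=3.3,interpolation=cv2.INTER_CUBIC))
```

```text
(no output)
```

View pics/top0c.png

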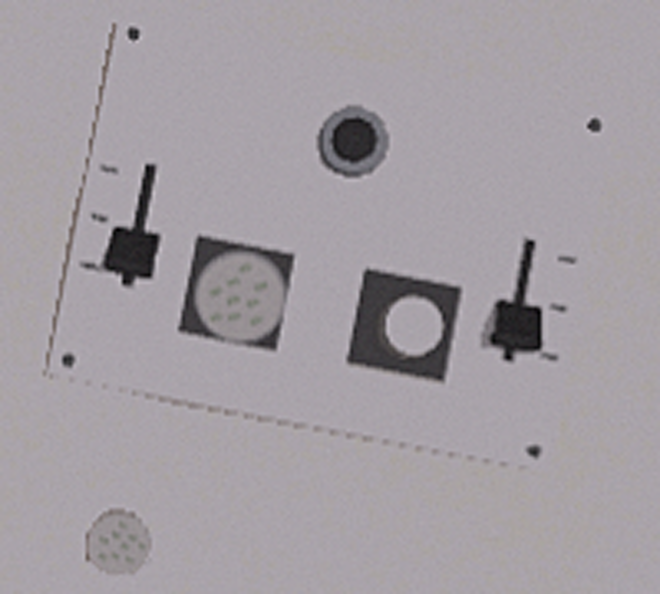

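View pics/side0c.png

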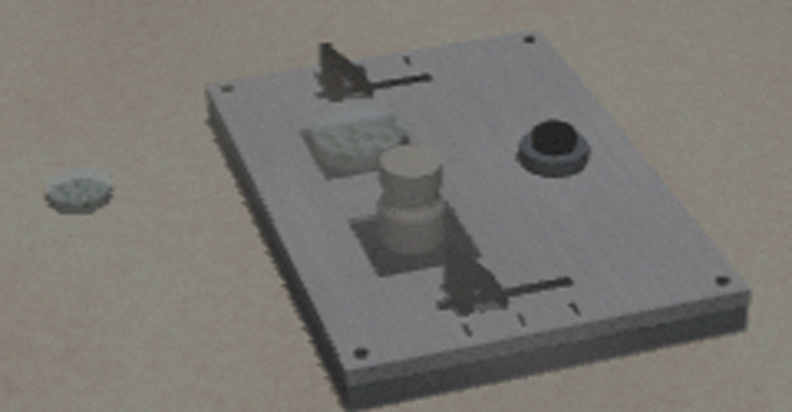

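Dish candidates in the top view: the one on the left window at (327,229), about 29 px across, and the one on the bare table at (290,304), about 20 px. The larger one, standing on the plate, is meant, so the job is the left lever at (295,216). Jar is on the right window at (380,239). The button is at (362,182).

```bash
cat > h.py <<'E'
import numpy as np,cv2
def ray(c,px):
    d=np.array([c["k1"],0,0,0,0],float)
    # model: drawn = s*(1+k1 r^2) = cv2 radial model
    u=cv2.undistortPoints(np.array([[px]],float),c["mtx"],d)[0,0]
    R=np.array(c["R"]);t=np.array(c["t"])
    o=-R.T@t; return o,R.T@np.array([u[0],u[1],1])
def atz(c,px,z):
    o,d=ray(c,px); return o+d*(z-o[2])/d[2]
def proj(c,X):
    return cv2.projectPoints(np.array(X,float).reshape(-1,1,3),cv2.Rodrigues(np.array(c["R"]))[0],np.array(c["t"],float),c["mtx"],np.array([c["k1"],0,0,0,0],float))[0][:,0]
E
python3 - <<'E'
from h import *; import pickle
c=pickle.load(open("top.pkl","rb"))
f=lambda x,y:(255+x/3.3-.35,140+y/3.3-.35)
P={k:atz(c,f(*v),z) for k,(v,z) in dict(s1=((133,34),.03),s2=((594,125),.03),s3=((68,360),.03),s4=((534,451),.03),btn=((354,140),.045),tabL=((104,268),.055),tabR=((152,277),.055),
w1=((197,237),.03),w2=((293,254),.03),w3=((276,349),.03),w4=((180,332),.03),dish=((240,296),.04),
v1=((365,270),.03),v2=((461,288),.03),v3=((443,380),.03),v4=((347,362),.03)).items()}
for k,v in P.items(): print(k,v.round(4))
S=np.array([P[k][:2] for k in("s1","s2","s3","s4")])
# fit windows+screws? use windows 
src=[];dst=[]
for n,(a,b) in dict(w1=(-13,87),w2=(-13,23),w3=(-77,23),w4=(-77,87),v1=(-13,-23),v2=(-13,-87),v3=(-77,-87),v4=(-77,-23)).items():
    src.append((a/1000,b/1000));dst.append(P[n][:2])
src=np.array(src);dst=np.array(dst)
H,_=cv2.estimateAffinePartial2D(src,dst)
print(H, np.hypot(*H[:,0]),np.arctan2(H[1,0],H[0,0]), (src@H[:,:2].T+H[:,2]-dst).round(4).tolist())
print("screw centre",S.mean(0), "yaw",np.arctan2(*( (S[0]-S[2]+S[1]-S[3])[::-1])))
I=np.linalg.inv(H[:,:2])
for k in P: print(k,(I@(P[k][:2]-H[:,2])*1000).round(1))
d=c["depth"]
for n in("w1","btn","tabL","dish"): 
    p=proj(c,P[n])[0].astype(int); print(n,p,d[p[1],p[0]])
E
```

```text
s1 [0.6894 0.0744 0.03  ]
s2 [ 0.6389 -0.2272  0.03  ]
s3 [0.4765 0.1095 0.03  ]
s4 [ 0.4263 -0.1918  0.03  ]
btn [ 0.6216 -0.0696  0.045 ]
tabL [0.5345 0.0863 0.055 ]
tabR [0.5297 0.056  0.055 ]
w1 [0.5581 0.029  0.03  ]
w2 [ 0.5488 -0.0331  0.03  ]
w3 [ 0.4874 -0.0238  0.03  ]
w4 [0.4966 0.0381 0.03  ]
dish [5.202e-01 3.000e-04 4.000e-02]
v1 [ 0.5398 -0.0798  0.03  ]
v2 [ 0.53   -0.1421  0.03  ]
v3 [ 0.4704 -0.1317  0.03  ]
v4 [ 0.4803 -0.0696  0.03  ]
[[ 0.97391933  0.15597439  0.55774509]
 [-0.15597439  0.97391933 -0.05865405]] 0.9863300029511229 -0.15880272452470784 [[0.0006, -0.0008], [-0.0001, -0.0011], [-0.001, -0.0004], [-0.0002, -0.0], [0.0017, 0.0007], [0.0015, 0.0007], [-0.0012, 0.0004], [-0.0011, 0.0006]]
screw centre [ 0.55779122 -0.05875874] yaw -0.16445245493047564
s1 [110.5 154.3]
s2 [ 108.3 -155.7]
s3 [-108.3  155.4]
s4 [-110.2 -154.3]
btn [65.6 -0.7]
tabL [-46.5 141.4]
tabR [-46.4 110.3]
w1 [-13.7  87.8]
w2 [-13.   24.1]
w3 [-76.   23.6]
w4 [-76.8  87.1]
dish [-47.  53.]
v1 [-14.6 -24. ]
v2 [-14.4 -87.9]
v3 [-75.7 -87.2]
v4 [-75.8 -23.4]
w1 [314 211] 1.0426159
btn [361 182] 1.02676
tabL [286 220] 1.0153468
dish [327 229] 1.0272119
```

```bash
cat > p.py <<'E'
from h import *
from scipy.spatial.transform import Rotation as Ro
from rig import readout
yaw=-0.162; C=np.array([.5578,-.0588]); Rp=np.array([[np.cos(yaw),-np.sin(yaw)],[np.sin(yaw),np.cos(yaw)]])
def P2W(x,y,z): return np.r_[C+Rp@np.array([x,y])/1000, z/1000]
def W2P(w): return np.r_[Rp.T@(np.array(w[:2])-C)*1000, w[2]*1000]
def st():
    o=readout.get_obs(); R=Ro.from_rotvec(o["ee_rot"]).as_matrix()
    print("t",o["t"],"plate",W2P(o["tool_pos"]).round(1),"F",np.round(o["force"],1),"w",round(o["width"],4),"q",np.round(o["joint_pos"],2))
    return o,R
def to(x,y,z):
    o,R=st(); d=R.T@(P2W(x,y,z)-o["tool_pos"])*1000
    tx=R[:2,0]; print("delta tool mm",d.round(1),"toolx plate-angle",np.arctan2(*(Rp.T@tx)[::-1]).round(3),"tool y",R[:,1].round(3))
E
python3 - <<'E'
from p import *
to(-90,125,100); to(-90,125,42)
o,R=st(); print(R.round(3)); print(P2W(-90,125,0),P2W(18,125,0),P2W(65,0,0))
E
```

```text
t 0.1 plate [-521.4  591.4  230.4] F [ 0.1  0.6 -0.2] w 0.0857 q [-1.41  0.38  0.02  1.37 -0.01  1.39 -0.05]
delta tool mm [ 459.4  131.2 -438.6] toolx plate-angle -0.062 tool y [-0.    -0.002 -1.   ]
t 0.1 plate [-521.4  591.4  230.4] F [ 0.1  0.6 -0.2] w 0.0857 q [-1.41  0.38  0.02  1.37 -0.01  1.39 -0.05]
delta tool mm [ 459.4  189.2 -438.5] toolx plate-angle -0.062 tool y [-0.    -0.002 -1.   ]
t 0.1 plate [-521.4  591.4  230.4] F [ 0.1  0.6 -0.2] w 0.0857 q [-1.41  0.38  0.02  1.37 -0.01  1.39 -0.05]
[[ 0.975 -0.     0.222]
 [-0.222 -0.002  0.975]
 [ 0.    -1.    -0.002]]
[0.48913994 0.07907964 0.        ] [0.59572586 0.06166007 0.        ] [ 0.62194893 -0.069284    0.        ]
```

Request:
play_rows([
  {"x": 40,"z": -25},
  {"x": 75,"z": -45},
  {"x": 110,"z": -65},
  {"x": 140,"z": -90},
  {"x": 170,"z": -115,"roll": -0.06},
  {"x": 200,"z": -140,"roll": -0.06},
  {"x": 230,"z": -165,"roll": -0.06},
  {"x": 260,"z": -190,"roll": -0.06},
  {"x": 290,"z": -220,"roll": -0.06},
  {"x": 315,"z": -250,"roll": -0.06},
  {"x": 340,"z": -280,"roll": -0.06},
  {"x": 365,"z": -310,"roll": -0.06},
  {"x": 390,"z": -340,"roll": -0.06},
  {"x": 415,"z": -370,"roll": -0.06},
  {"x": 435,"z": -400,"roll": -0.06},
  {"x": 455,"z": -430,"roll": -0.06},
  {"x": 459,"z": -438,"roll": -0.06},
  {"x": 459,"z": -438,"roll": -0.06},
  {"x": 459,"z": -438,"roll": -0.06},
  {"x": 459,"z": -438,"roll": -0.06},
], claw=-1)

```text
invalid input at $.targets[0]: expected keys x, y, z, roll
```

Run:
```python
from p import *
to(-90,125,60)
```

```text
t 0.1 plate [-521.4  591.4  230.4] F [ 0.1  0.6 -0.2] w 0.0857 q [-1.41  0.38  0.02  1.37 -0.01  1.39 -0.05]
delta tool mm [ 459.4  171.2 -438.6] toolx plate-angle -0.062 tool y [-0.    -0.002 -1.   ]
```

Request:
play_rows([
  {"x": 40,"y": 0,"z": -25,"roll": 0},
  {"x": 75,"y": 0,"z": -45,"roll": 0},
  {"x": 110,"y": 0,"z": -65,"roll": 0},
  {"x": 140,"y": 0,"z": -90,"roll": 0},
  {"x": 170,"y": 0,"z": -115,"roll": -0.06},
  {"x": 200,"y": 0,"z": -140,"roll": -0.06},
  {"x": 230,"y": 0,"z": -165,"roll": -0.06},
  {"x": 260,"y": 0,"z": -190,"roll": -0.06},
  {"x": 290,"y": 0,"z": -220,"roll": -0.06},
  {"x": 315,"y": 0,"z": -250,"roll": -0.06},
  {"x": 340,"y": 0,"z": -280,"roll": -0.06},
  {"x": 365,"y": 0,"z": -310,"roll": -0.06},
  {"x": 390,"y": 0,"z": -340,"roll": -0.06},
  {"x": 415,"y": 0,"z": -370,"roll": -0.06},
  {"x": 435,"y": 0,"z": -400,"roll": -0.06},
  {"x": 455,"y": 0,"z": -430,"roll": -0.06},
  {"x": 459,"y": 0,"z": -438,"roll": -0.06},
  {"x": 459,"y": 0,"z": -438,"roll": -0.06},
  {"x": 459,"y": 0,"z": -438,"roll": -0.06},
  {"x": 459,"y": 0,"z": -438,"roll": -0.06},
], claw=-1)

```text
t: 1.77
tool_pos: [0.4885, 0.0821, 0.231]
ee_rot: [-1.567, 0.128, -0.126]
force: [-0.4, -0.2, 0.7]
width: 0.0003
```

Run:
```python
from p import *
to(-90,125,60)
```

```text
t 1.7667 plate [-91.1 127.8 231. ] F [-0.4 -0.2  0.7] w 0.0003 q [-0.66  0.1   0.47  1.73 -0.05  1.32  1.23]
delta tool mm [  1.3 171.   -2.9] toolx plate-angle 0.0 tool y [-0.001  0.    -1.   ]
```

Request:
play_rows([
  {"x": 1,"y": 30,"z": -3,"roll": 0},
  {"x": 1,"y": 65,"z": -3,"roll": 0},
  {"x": 1,"y": 100,"z": -3,"roll": 0},
  {"x": 1,"y": 130,"z": -3,"roll": 0},
  {"x": 1,"y": 155,"z": -3,"roll": 0},
  {"x": 1,"y": 170,"z": -3,"roll": 0},
  {"x": 1,"y": 171,"z": -3,"roll": 0},
  {"x": 1,"y": 171,"z": -3,"roll": 0},
])

```text
t: 2.43
tool_pos: [0.4886, 0.0787, 0.0597]
ee_rot: [-1.568, 0.128, -0.125]
force: [0.5, -0.6, 0.5]
width: -0.0
```

Run:
```python
from p import *; from rig import optics
to(-62,125,41)
c=optics.camera("side"); a=c["img"][180:330,210:450,::-1]
cv2.imwrite("pics/s1.png",cv2.resize(a,None,fx=3.3,fy=3.3,interpolation=cv2.INTER_CUBIC))
o=readout.get_obs(); print("TCP crop px",(proj(c,o["tool_pos"])[0]-[210,180])*3.3, "face",(proj(c,[P2W(-46,125,46),P2W(-46,125,61.5),P2W(-46,125,31.5)])-[210,180])*3.3)
c=optics.camera("wrist"); cv2.imwrite("pics/w1.png",c["img"][:,:,::-1])
```

```text
t 2.4333 plate [-90.5 124.5  59.7] F [ 0.5 -0.6  0.5] w -0.0 q [-0.61  0.29  0.45  1.95 -0.15  0.94  1.32]
delta tool mm [28.5 18.6  0.5] toolx plate-angle 0.001 tool y [-0.002 -0.    -1.   ]
TCP crop px [261.58235846 197.18821063] face [[325.85024318 206.02359687]
 [325.24063448 185.47543167]
 [326.41449421 225.03892158]]
```

View pics/s1.png

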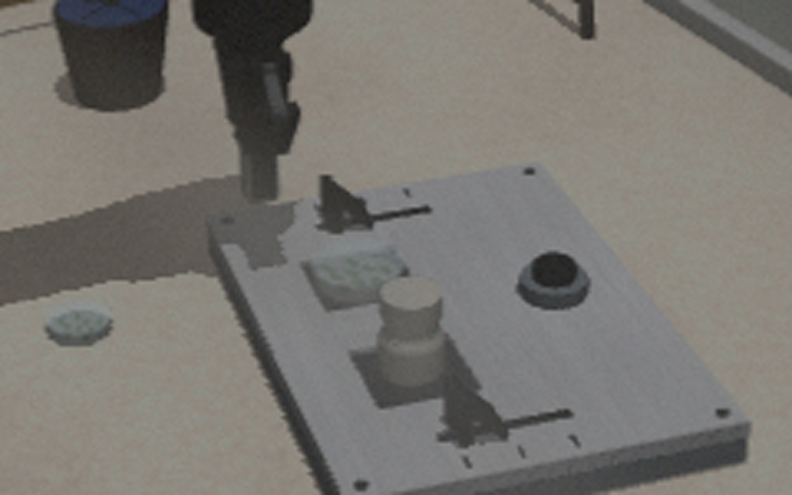

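View pics/w1.png

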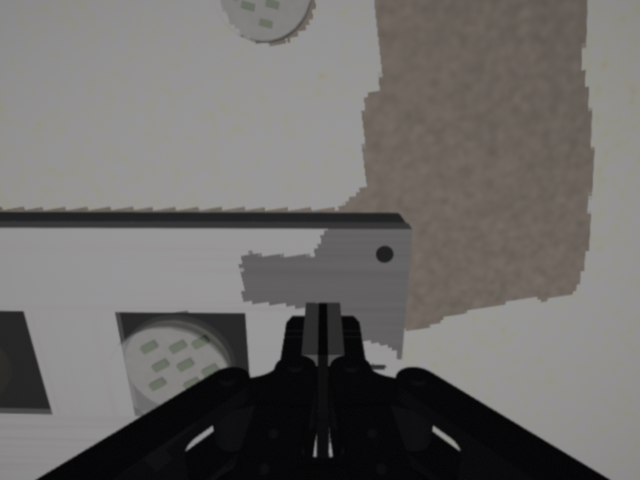

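The side crop shows the closed fingertip at crop (260,197), matching the projected TCP, with the tab face at (325,205) as calculated. I'll lower and push.

Request:
play_rows([
  {"x": 0,"y": 9,"z": 0,"roll": 0},
  {"x": 0,"y": 18,"z": 0,"roll": 0},
  {"x": 8,"y": 18,"z": 0,"roll": 0},
  {"x": 18,"y": 18,"z": 0,"roll": 0},
  {"x": 26,"y": 18,"z": 0,"roll": 0},
  {"x": 32,"y": 18,"z": 0,"roll": 0},
  {"x": 38,"y": 18,"z": 0,"roll": 0},
  {"x": 44,"y": 18,"z": 0,"roll": 0},
  {"x": 50,"y": 18,"z": 0,"roll": 0},
  {"x": 55,"y": 18,"z": 0,"roll": 0},
  {"x": 60,"y": 18,"z": 0,"roll": 0},
  {"x": 60,"y": 18,"z": 0,"roll": 0},
])

```text
t: 3.53
tool_pos: [0.5497, 0.0673, 0.0423]
ee_rot: [-1.567, 0.128, -0.129]
force: [0.2, -0.2, -0.1]
width: -0.0001
```

Run:
```python
from p import *
to(7,125,41)
```

```text
t 3.5333 plate [-28.3 123.1  42.3] F [ 0.2 -0.2 -0.1] w -0.0001 q [-0.53  0.43  0.44  1.81 -0.22  0.95  1.41]
delta tool mm [35.3  1.3  2. ] toolx plate-angle -0.002 tool y [ 0.001 -0.    -1.   ]
```

Request:
play_rows([
  {"x": 5,"y": 0,"z": 1,"roll": 0},
  {"x": 10,"y": 0,"z": 1,"roll": 0},
  {"x": 15,"y": 0,"z": 1,"roll": 0},
  {"x": 20,"y": 0,"z": 2,"roll": 0},
  {"x": 25,"y": 0,"z": 2,"roll": 0},
  {"x": 30,"y": 0,"z": 2,"roll": 0},
  {"x": 34,"y": 0,"z": 2,"roll": 0},
  {"x": 34,"y": 0,"z": 2,"roll": 0},
])

```text
t: 4.2
tool_pos: [0.5815, 0.0642, 0.0418]
ee_rot: [-1.567, 0.131, -0.126]
force: [-7.5, -0.7, 4.3]
width: 0.0002
```

Run:
```python
from p import *; from rig import optics
to(7,125,41)
c=optics.camera("side"); a=c["img"][180:330,210:450,::-1]
cv2.imwrite("pics/s2.png",cv2.resize(a,None,fx=3.3,fy=3.3,interpolation=cv2.INTER_CUBIC))
```

```text
t 4.2 plate [  3.6 125.2  41.8] F [-7.5 -0.7  4.3] w 0.0002 q [-0.5   0.49  0.44  1.72 -0.24  0.99  1.43]
delta tool mm [ 3.4  0.8 -0.2] toolx plate-angle -0.002 tool y [-0.004  0.    -1.   ]
```

View pics/s2.png

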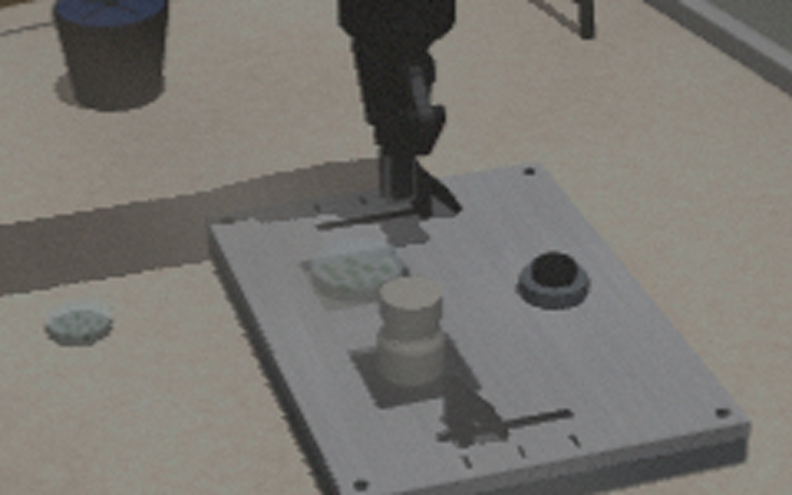

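Request:
play_rows([
  {"x": 3,"y": 0,"z": 0,"roll": 0},
  {"x": 6,"y": 0,"z": 0,"roll": 0},
  {"x": 6,"y": 0,"z": 0,"roll": 0},
  {"x": 6,"y": 0,"z": 0,"roll": 0},
])

```text
t: 4.58
tool_pos: [0.5819, 0.0642, 0.0415]
ee_rot: [-1.566, 0.139, -0.117]
force: [-32.7, 1.2, 24.9]
width: -0.0001
```

Run:
```python
from p import *
to(7,125,41)
```

```text
t 4.5833 plate [  4.  125.3  41.5] F [-32.7   1.2  24.9] w -0.0001 q [-0.49  0.5   0.43  1.71 -0.24  1.    1.44]
delta tool mm [ 3.   0.5 -0.3] toolx plate-angle -0.001 tool y [-0.014  0.002 -1.   ]
```

The tab is on the stop: 33 N and only 0.4 mm more motion. I'll back off, lift and look.

Request:
play_rows([
  {"x": -8,"y": 0,"z": 0,"roll": 0},
  {"x": -20,"y": 0,"z": 0,"roll": 0},
  {"x": -30,"y": 0,"z": 0,"roll": 0},
  {"x": -30,"y": -20,"z": 0,"roll": 0},
  {"x": -30,"y": -50,"z": 0,"roll": 0},
  {"x": -30,"y": -75,"z": 0,"roll": 0},
  {"x": -30,"y": -90,"z": 0,"roll": 0},
  {"x": -30,"y": -90,"z": 0,"roll": 0},
])

```text
t: 5.25
tool_pos: [0.5622, 0.0683, 0.1368]
ee_rot: [-1.564, 0.122, -0.135]
force: [0.0, 0.1, -0.4]
width: 0.0001
```

Run:
```python
from p import *; from rig import optics
to(65,0,80)
c=optics.camera("side"); a=c["img"][180:330,210:450,::-1]
cv2.imwrite("pics/s3.png",cv2.resize(a,None,fx=3.3,fy=3.3,interpolation=cv2.INTER_CUBIC))
print((proj(c,[P2W(18,125,46),P2W(65,0,45)])-[210,180])*3.3)
d=c["depth"]; 
for px in [(378,262),(378,258)]:
    z=d[px[1],px[0]]; o,r=ray(c,px); print(W2P(o+r*z).round(1))
```

```text
t 5.25 plate [-16.2 126.2 136.8] F [ 0.   0.1 -0.4] w 0.0001 q [-0.56  0.34  0.47  1.69 -0.17  1.14  1.37]
delta tool mm [  80.9   57.  -126.2] toolx plate-angle -0.002 tool y [ 0.008  0.002 -1.   ]
[[417.67290285 190.69049697]
 [553.24793097 271.95083511]]
[61.6 -9.7 52.2]
[67.8  5.6 51.9]
```

View pics/s3.png

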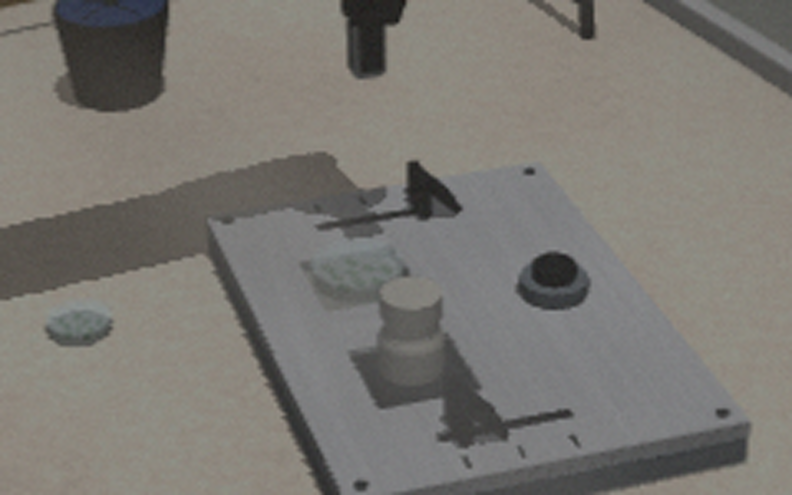

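The lever stayed at the far end, with its face at crop (413,185) against a predicted (417,190). Next is the button, where I triangulate its top.

Run:
```python
from p import *; import pickle
a=pickle.load(open("top.pkl","rb"));b=pickle.load(open("side.pkl","rb"))
o1,d1=ray(a,(255+354/3.3-.35,140+140/3.3-.35)); o2,d2=ray(b,(210+554/3.3-.35,180+267/3.3-.35))
s=np.linalg.lstsq(np.c_[d1,-d2],o2-o1,rcond=None)[0]
p,q=o1+d1*s[0],o2+d2*s[1]; print(W2P(p),W2P(q))
```

```text
[63.87631002 -0.09763468 49.59491387] [64.47242913 -0.2779384  49.70464607]
```

Request:
play_rows([
  {"x": 20,"y": 0,"z": -31,"roll": 0},
  {"x": 40,"y": 0,"z": -63,"roll": 0},
  {"x": 60,"y": 0,"z": -95,"roll": 0},
  {"x": 76,"y": 0,"z": -118,"roll": 0},
  {"x": 81,"y": 20,"z": -126,"roll": 0},
  {"x": 81,"y": 40,"z": -126,"roll": 0},
  {"x": 81,"y": 55,"z": -126,"roll": 0},
  {"x": 81,"y": 60,"z": -126,"roll": 0},
  {"x": 81,"y": 60,"z": -126,"roll": 0},
])

```text
t: 6.05
tool_pos: [0.617, -0.0693, 0.0697]
ee_rot: [-1.567, 0.132, -0.125]
force: [0.1, 0.7, 0.4]
width: -0.0001
```

Run:
```python
from p import *; from rig import optics
to(65,0,46)
c=optics.camera("side"); a=c["img"][180:330,210:450,::-1]
cv2.imwrite("pics/s4.png",cv2.resize(a,None,fx=3.3,fy=3.3,interpolation=cv2.INTER_CUBIC))
```

```text
t 6.05 plate [60.1 -0.8 69.7] F [0.1 0.7 0.4] w -0.0001 q [-0.3   0.54  0.49  1.6  -0.27  1.08  1.67]
delta tool mm [ 5.  23.7  0.8] toolx plate-angle -0.002 tool y [-0.004 -0.    -1.   ]
```

View pics/s4.png

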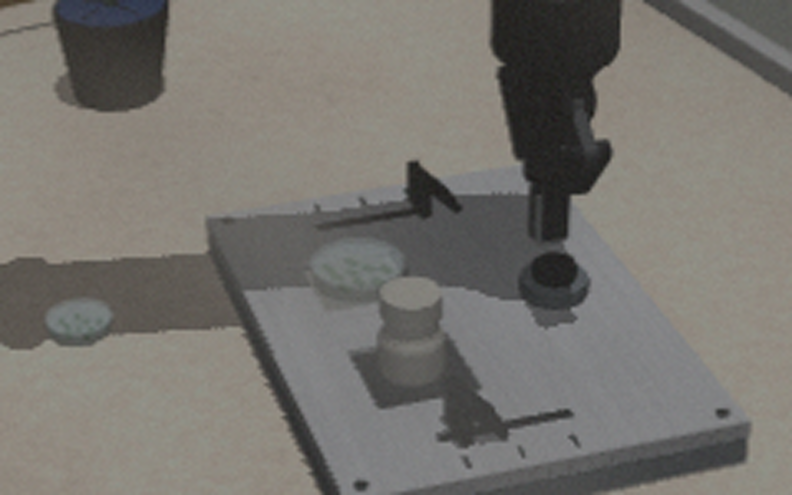

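Request:
play_rows([
  {"x": 4,"y": 6,"z": 0,"roll": 0},
  {"x": 4,"y": 12,"z": 0,"roll": 0},
  {"x": 4,"y": 18,"z": 0,"roll": 0},
  {"x": 4,"y": 22,"z": 0,"roll": 0},
  {"x": 4,"y": 26,"z": 0,"roll": 0},
  {"x": 4,"y": 28,"z": 0,"roll": 0},
  {"x": 4,"y": 29,"z": 0,"roll": 0},
  {"x": 4,"y": 29,"z": 0,"roll": 0},
])

```text
t: 6.77
tool_pos: [0.6226, -0.0701, 0.0459]
ee_rot: [-1.566, 0.128, -0.13]
force: [-10.0, 2.7, 22.0]
width: -0.0003
```

Run:
```python
from p import *
to(65,0,43)
```

```text
t 6.7667 plate [65.8 -0.7 45.9] F [-10.    2.7  22. ] w -0.0003 q [-0.28  0.57  0.48  1.6  -0.29  1.04  1.69]
delta tool mm [-0.8  2.9  0.7] toolx plate-angle -0.002 tool y [ 0.001  0.001 -1.   ]
```

Contact is 22 N at z 45.9. I need to confirm that this is the button's bottom and not the rim, so I'll ease off in small steps and read force against height.

Run:
```python
from p import *; from rig import optics
for n,(x0,y0) in dict(side=(330,190)).items():
    c=optics.camera(n); a=c["img"][y0:y0+110,x0:x0+120,::-1]
    cv2.imwrite("pics/s5.png",cv2.resize(cv2.convertScaleAbs(a,alpha=1.5),None,fx=5,fy=5,interpolation=cv2.INTER_CUBIC))
```

```text
(no output)
```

View pics/s5.png

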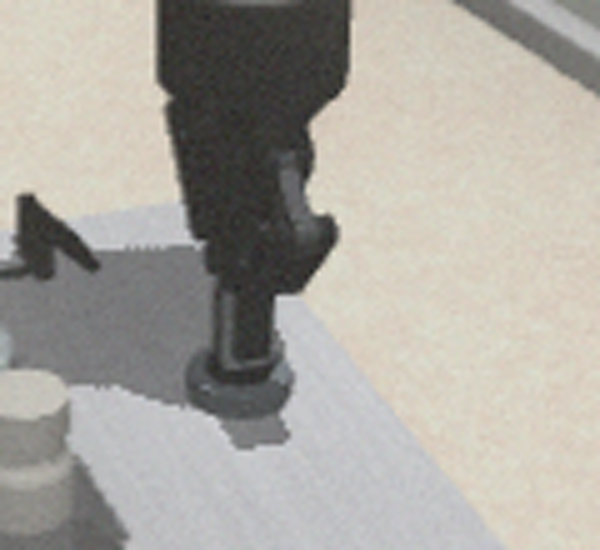

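Request:
play_rows([
  {"x": 0,"y": -4,"z": 0,"roll": 0},
  {"x": 0,"y": -4,"z": 0,"roll": 0},
  {"x": 0,"y": -4,"z": 0,"roll": 0},
])

```text
t: 7.07
tool_pos: [0.6227, -0.0701, 0.048]
ee_rot: [-1.567, 0.127, -0.13]
force: [0.4, -0.7, 3.1]
width: 0.0003
```

Request:
play_rows([
  {"x": 0,"y": -2,"z": 0,"roll": 0},
  {"x": 0,"y": -2,"z": 0,"roll": 0},
  {"x": 0,"y": -2,"z": 0,"roll": 0},
])

```text
t: 7.32
tool_pos: [0.6227, -0.0702, 0.0494]
ee_rot: [-1.567, 0.128, -0.129]
force: [1.7, 0.4, 3.1]
width: -0.0001
```

Request:
play_rows([
  {"x": 0,"y": -2,"z": 0,"roll": 0},
  {"x": 0,"y": -2,"z": 0,"roll": 0},
  {"x": 0,"y": -2,"z": 0,"roll": 0},
])

```text
t: 7.57
tool_pos: [0.6222, -0.0702, 0.0512]
ee_rot: [-1.567, 0.129, -0.128]
force: [1.2, -0.1, 2.1]
width: -0.0001
```

Request:
play_rows([
  {"x": 0,"y": -2,"z": 0,"roll": 0},
  {"x": 0,"y": -2,"z": 0,"roll": 0},
  {"x": 0,"y": -2,"z": 0,"roll": 0},
])

```text
t: 7.82
tool_pos: [0.6217, -0.0704, 0.0529]
ee_rot: [-1.567, 0.13, -0.128]
force: [-0.5, -0.6, 0.3]
width: 0.0004
```

Request:
play_rows([
  {"x": 0,"y": -2,"z": 0,"roll": 0},
  {"x": 0,"y": -2,"z": 0,"roll": 0},
  {"x": 0,"y": -2,"z": 0,"roll": 0},
])

```text
t: 8.07
tool_pos: [0.6221, -0.0703, 0.0553]
ee_rot: [-1.567, 0.129, -0.128]
force: [-0.1, -1.0, 0.2]
width: 0.0001
```

The spring acted from about 52 mm down to the hard bottom at 45.9 mm, so the full 6 mm travel was reached, and the button follows back up. I'll retreat and check.

Request:
play_rows([
  {"x": 0,"y": -20,"z": 0,"roll": 0},
  {"x": 0,"y": -50,"z": 0,"roll": 0},
  {"x": 0,"y": -85,"z": 0,"roll": 0},
  {"x": 0,"y": -120,"z": 0,"roll": 0},
  {"x": 0,"y": -140,"z": 30,"roll": 0},
  {"x": 0,"y": -140,"z": 65,"roll": 0},
  {"x": 0,"y": -140,"z": 100,"roll": 0},
  {"x": 0,"y": -140,"z": 130,"roll": 0},
  {"x": 0,"y": -140,"z": 160,"roll": 0},
  {"x": 0,"y": -140,"z": 185,"roll": 0},
  {"x": 0,"y": -140,"z": 200,"roll": 0},
  {"x": 0,"y": -140,"z": 200,"roll": 0},
  {"x": 0,"y": -140,"z": 200,"roll": 0},
])

```text
t: 9.15
tool_pos: [0.6547, 0.1271, 0.1948]
ee_rot: [-1.568, 0.128, -0.127]
force: [-0.4, -0.7, -1.1]
width: 0.0002
```

Run:
```python
from p import *; from rig import optics
st()
for n,(x0,y0,w,h) in dict(side=(210,180,240,165),top=(255,140,200,180)).items():
    c=optics.camera(n); a=c["img"][y0:y0+h,x0:x0+w,::-1]
    cv2.imwrite(f"pics/e_{n}.png",cv2.resize(cv2.convertScaleAbs(a,alpha=1.5),None,fx=3.3,fy=3.3,interpolation=cv2.INTER_CUBIC))
    print(n,(proj(c,[P2W(16,110,61.5),P2W(18,110,61.5),P2W(18,140,61.5)])-[x0,y0])*3.3)
```

```text
t 9.15 plate [ 65.7 199.1 194.8] F [-0.4 -0.7 -1.1] w 0.0002 q [-0.55  0.52  0.47  1.31 -0.23  1.36  1.32]
side [[421.98875616 181.00422429]
 [424.86600262 180.52700012]
 [410.42502471 160.24219669]]
top [[167.49569218 177.32599419]
 [168.10568564 174.20843442]
 [121.1104772  165.27921573]]
```

View pics/e_side.png

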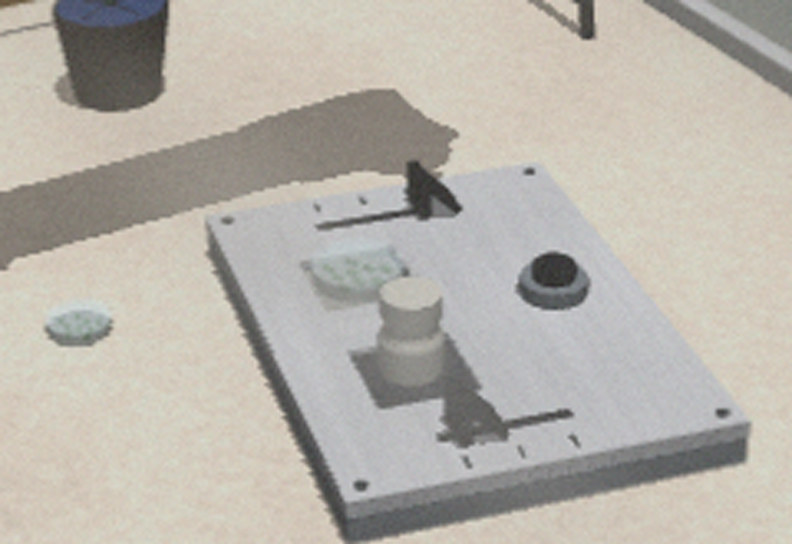

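View pics/e_top.png

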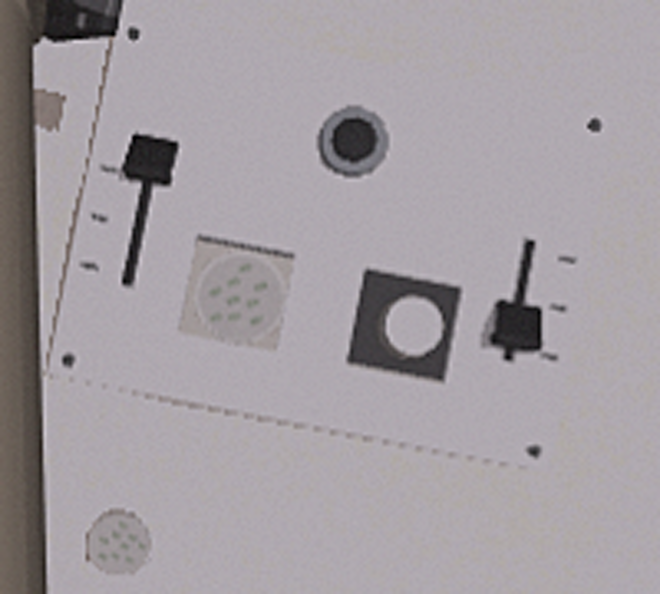

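The shutter is open under the dish, but a thin dark strip remains at the window's far edge. I'll check the lever travel numerically before handing in.

Run:
```python
from p import *; import pickle
from rig import optics
c=optics.camera("top"); pickle.dump(c,open("top2.pkl","wb"))
a0=pickle.load(open("top.pkl","rb"))["img"]; a=c["img"]
f=lambda i:cv2.resize(cv2.convertScaleAbs(i[170:240,270:350,::-1],alpha=1.6),None,fx=5,fy=5,interpolation=cv2.INTER_CUBIC)
g=lambda i:cv2.resize(cv2.convertScaleAbs(i[170:240,270:350,::-1],alpha=1.6),None,fx=5,fy=5,interpolation=cv2.INTER_CUBIC)
cv2.imwrite("pics/cmp.png",np.hstack([f(a0),f(a)]))
# lever column profile along slot: plate-x scan at z=.0615, y=118 / 132
for nm,im in(("before",a0),("after",a)):
    gr=cv2.cvtColor(im,cv2.COLOR_RGB2GRAY)
    for y in (115,135):
        xs=np.arange(-75,70,1.)
        p=proj(c,[P2W(x,y,55) for x in xs]).astype(np.float32)
        v=cv2.remap(gr,p[:,:1],p[:,1:],cv2.INTER_LINEAR).ravel().astype(int)
        m=np.where(v<55)[0]; print(nm,y,xs[m[0]],xs[m[-1]],v.min(),v.max())
```

```text
before 115 -47.0 -20.0 17 109
before 135 -47.0 -20.0 12 110
after 115 13.0 40.0 17 122
after 135 13.0 40.0 10 116
```

View pics/cmp.png

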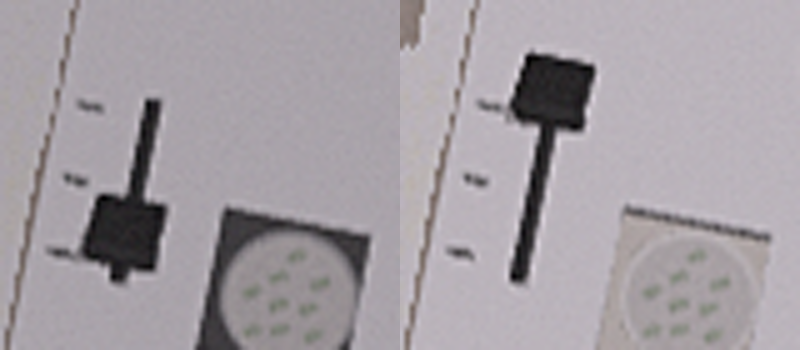

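Run:
```python
from p import *; import pickle
c=pickle.load(open("top2.pkl","rb")); gr=cv2.cvtColor(c["img"],cv2.COLOR_RGB2GRAY)
def prof(y,z,x0,x1,step=1.):
    xs=np.arange(x0,x1,step); p=proj(c,[P2W(x,y,z) for x in xs]).astype(np.float32)
    return xs,cv2.remap(gr,p[:,:1],p[:,1:],cv2.INTER_LINEAR).ravel().astype(int)
for y in (145,150,-145,-150,-148):
    xs,v=prof(y,30,-80,60); b=np.median(v); w=np.clip(b-v-8,0,None)
    n,l=cv2.connectedComponents((w>0).astype(np.uint8).reshape(1,-1)); 
    print("tick",y,[round(float((xs*w)[l[0]==i].sum()/w[l[0]==i].sum()),1) for i in range(1,n)])
for y in(-115,-135):
    xs,v=prof(y,55,-75,20); m=np.where(v<55)[0]; print("right tab",xs[m[0]],xs[m[-1]])
xs,v=prof(125,30,-80,20); m=np.where(v<60)[0]; print("slot L near end",xs[m[0]])
xs,v=prof(-125,30,-80,60); m=np.where(v<60)[0]; print("slot R",xs[m[0]],xs[m[-1]])
for y in (35,55,75):
    xs,v=prof(y,30,-90,0); print(v[::2])
print(-c["R"].T@c["t"])
```

```text
tick 145 [-46.1, -13.5, 18.7]
tick 150 [-44.9, -13.7, 18.7]
tick -145 [-41.6, -14.6, 17.0]
tick -150 [-46.5, -14.5, 17.5]
tick -148 [-46.3, -14.3, 17.4]
right tab -47.0 -20.0
right tab -46.0 -21.0
slot L near end -52.0
slot R -53.0 24.0
[114 114 115 115 114 115 113 107 102 104 110 107 102 100  99  98  97  99
 101 101 102 102 101 100 101 102 101 101 102 102 101 102 107 109 107 105
 105  77  51  92 113 114 114 115 115]
[114 115 114 114 115 114 112 108 104 101  99 100 102 100  92  88  92 100
 102  98  90  84  95 101 102  99  94  94  99 100  92  87  96 102 101 107
 112  88  76  97 115 116 114 115 115]
[114 114 115 114 114 114 115 108 103 103 103 101 100 105 108 105 101  99
  99  99  99 100 101 100 100 100 101 103 105 107 109 105 103 102 103 104
 106  89  73  89 113 115 114 114 115]
[0.45949065 0.01007269 1.06981273]
```

Different readings put the lever travel at 60–62 mm, too close to the 61 mm limit to trust. I'll push once more onto the stop and see whether it moves.

Run:
```python
from p import *
to(-25,125,137);to(-25,125,45)
```

```text
t 9.3 plate [ 66.4 196.4 195.5] F [-0.1  0.   0.6] w 0.0002 q [-0.54  0.52  0.47  1.31 -0.23  1.36  1.32]
delta tool mm [-91.   58.5 -71.8] toolx plate-angle -0.005 tool y [ 0.    -0.001 -1.   ]
t 9.3 plate [ 66.4 196.4 195.5] F [-0.1  0.   0.6] w 0.0002 q [-0.54  0.52  0.47  1.31 -0.23  1.36  1.32]
delta tool mm [-91.1 150.5 -71.7] toolx plate-angle -0.005 tool y [ 0.    -0.001 -1.   ]
```

Request:
play_rows([
  {"x": -30,"y": 0,"z": -24,"roll": 0},
  {"x": -60,"y": 0,"z": -48,"roll": 0},
  {"x": -85,"y": 0,"z": -68,"roll": 0},
  {"x": -91,"y": 0,"z": -72,"roll": 0},
  {"x": -91,"y": 35,"z": -72,"roll": 0},
  {"x": -91,"y": 70,"z": -72,"roll": 0},
  {"x": -91,"y": 105,"z": -72,"roll": 0},
  {"x": -91,"y": 135,"z": -72,"roll": 0},
  {"x": -91,"y": 149,"z": -72,"roll": 0},
  {"x": -91,"y": 150,"z": -72,"roll": 0},
  {"x": -91,"y": 150,"z": -72,"roll": 0},
])

```text
t: 10.22
tool_pos: [0.553, 0.0694, 0.0451]
ee_rot: [-1.568, 0.131, -0.129]
force: [1.1, 0.2, 0.1]
width: 0.0001
```

Run:
```python
from p import *
to(0,125,45)
```

```text
t 10.2167 plate [-25.4 125.8  45.1] F [1.1 0.2 0.1] w 0.0001 q [-0.55  0.43  0.46  1.8  -0.23  0.96  1.41]
delta tool mm [25.4  0.1 -0.7] toolx plate-angle -0.004 tool y [-0.001 -0.001 -1.   ]
```

Request:
play_rows([
  {"x": 8,"y": 0,"z": 0,"roll": 0},
  {"x": 16,"y": 0,"z": 0,"roll": 0},
  {"x": 23,"y": 0,"z": 0,"roll": 0},
  {"x": 26,"y": 0,"z": 0,"roll": 0},
  {"x": 27,"y": 0,"z": 0,"roll": 0},
  {"x": 27,"y": 0,"z": 0,"roll": 0},
])

```text
t: 10.72
tool_pos: [0.5805, 0.0663, 0.0455]
ee_rot: [-1.567, 0.128, -0.129]
force: [-0.5, 0.8, -0.3]
width: 0.0003
```

Request:
play_rows([
  {"x": 2,"y": 0,"z": 0,"roll": 0},
  {"x": 2,"y": 0,"z": 0,"roll": 0},
  {"x": 2,"y": 0,"z": 0,"roll": 0},
])

```text
t: 10.97
tool_pos: [0.5818, 0.0662, 0.0452]
ee_rot: [-1.567, 0.129, -0.128]
force: [-0.7, 0.0, -0.5]
width: -0.0002
```

Request:
play_rows([
  {"x": 2,"y": 0,"z": 0,"roll": 0},
  {"x": 2,"y": 0,"z": 0,"roll": 0},
  {"x": 2,"y": 0,"z": 0,"roll": 0},
])

```text
t: 11.22
tool_pos: [0.5819, 0.0662, 0.045]
ee_rot: [-1.567, 0.132, -0.125]
force: [-8.4, 1.0, 6.2]
width: 0.0003
```

Request:
play_rows([
  {"x": 2,"y": 0,"z": 0,"roll": 0},
  {"x": 2,"y": 0,"z": 0,"roll": 0},
  {"x": 2,"y": 0,"z": 0,"roll": 0},
])

```text
t: 11.47
tool_pos: [0.5821, 0.0662, 0.0448]
ee_rot: [-1.567, 0.134, -0.122]
force: [-16.2, 1.9, 12.2]
width: 0.0002
```

Run:
```python
from p import *
to(0,125,45)
```

```text
t 11.4667 plate [  3.8 127.3  44.8] F [-16.2   1.9  12.2] w 0.0002 q [-0.51  0.49  0.45  1.71 -0.25  1.    1.44]
delta tool mm [-3.8 -0.1 -2.3] toolx plate-angle -0.001 tool y [-0.008  0.001 -1.   ]
```

The lever doesn't yield: 16 N gives 0.3 mm, while sliding takes only 1.5 N and the last click 5 N. It is on the far stop and was there before the button press. I'll retreat.

Request:
play_rows([
  {"x": -8,"y": 0,"z": 0,"roll": 0},
  {"x": -20,"y": 0,"z": 0,"roll": 0},
  {"x": -30,"y": 0,"z": 0,"roll": 0},
  {"x": -30,"y": -20,"z": 0,"roll": 0},
  {"x": -30,"y": -50,"z": 0,"roll": 0},
  {"x": -30,"y": -80,"z": 0,"roll": 0},
  {"x": -30,"y": -115,"z": 0,"roll": 0},
  {"x": -30,"y": -150,"z": 0,"roll": 0},
  {"x": -30,"y": -150,"z": 0,"roll": 0},
  {"x": -30,"y": -150,"z": 0,"roll": 0},
])

```text
t: 12.3
tool_pos: [0.5577, 0.0705, 0.1978]
ee_rot: [-1.565, 0.125, -0.133]
force: [0.5, -0.3, -0.7]
width: 0.0
```

Run:
```python
from p import *; from rig import optics
st()
c=optics.camera("side"); a=c["img"]
cv2.imwrite("pics/f.png",a[:,:,::-1])
```

```text
t 12.3 plate [-20.9 127.6 197.8] F [ 0.5 -0.3 -0.7] w 0.0 q [-0.59  0.28  0.5   1.62 -0.14  1.27  1.34]
```

View pics/f.png

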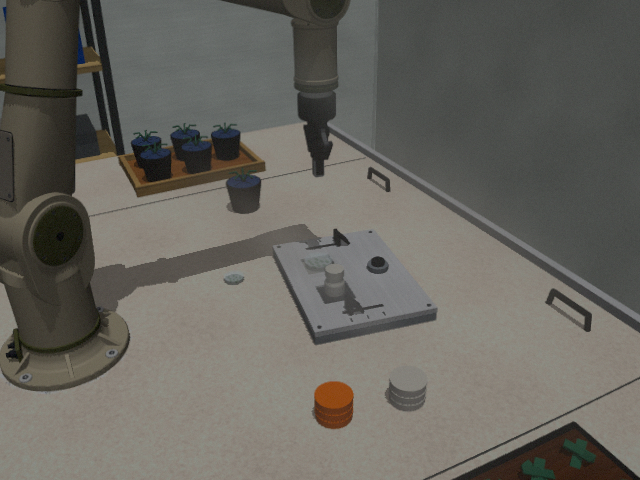

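The left lever is open at (341,238), and the right lever is still shut at (355,305). The dish (318,262), jar (334,280), pot (243,192) and stack (407,388) are where they started, and the gripper is clear of everything.

```bash
python3 -c "
from rig import finish_job
print(finish_job())"
```

```text
the job is handed in; nothing more can be done
None
```

I pushed the left lever, beside the dish's window, past its half-open click to the far stop with the closed fingertip. Then I pressed the scan button fully down, let it go, and handed the job in. No verdict was reported.

**Lever:** It gave way only 0.4 mm under 33 N. The pictures put its travel at only 60–62 mm, with a thin dark strip left at the window's far edge. That was too close to the 61 mm limit to rely on, so I pushed again after the button press. It moved just 0.3 mm under 16 N, so I take it to be on the stop. The pictures alone could not settle it to the millimetre.

**Button:** It bottomed out at 22 N with the fingertip at z of about 46 mm. On release the spring pushed back until about 52 mm, which fits the full 6 mm of travel, and the picture shows it up again.

**Rest of the scene:** In the last picture the right lever is shut, and the dish, jar, pot and stack show no visible shift. The arm stood clear of everything, with force readings near zero. The clock read 12.3 s at the last check.

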